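Push the board holder home into the L-shaped stop

TASK

With your fingertips, push the board holder (the flat aluminium plate with a circuit board clamped on it) by the edges of its plate along the bench until it sits fully home and square in the inside corner of the L-shaped stop, its far edge against the long rail and its left edge (seen from the robot) against the short arm. Only push it: do not lift or tip it, and do not touch or take hold of the circuit board, jaws or thumbscrews on top. Leave the jar, the spool and the multimeter where they are, and finish with your hand clear.

Things in the scene. Friction and masses are not known exactly. Their poses are not given: they have to be found in the camera images.
- holder: Loose board holder, about 0.4 kg in all: an aluminium plate 96 (its x) x 120 (its y) x 14 mm, flat on the bench, carrying the clamped board. Origin: centre of its underside, z up; it starts turned up to 0.35 rad from the stop's axes. Home, its +x edge meets the long rail, its +y edge the short arm: centre at (-48, -60) mm in the stop's frame, axes parallel.
- clamped_board: What is fixed on the holder's plate and must not be touched: dark green circuit board, two dark steel jaws (22 mm above the bench) and two thumbscrews (31 mm above the bench), all within 68 x 92 mm about the plate's centre, so 14 mm inside its edges. Same origin and axes as the holder.
- stop: L-shaped stop of aluminium bar 14 mm wide, 12 mm high, fixed to the bench, turned -0.1 to 0.28 rad. Origin: inside corner at bench level, z up. Long rail: 320 mm from the corner along its -y (robot's right), inner face at x = 0, looking at the robot. Short arm: 100 mm along -x (towards the robot), inner face at y = 0, looking right. The holder starts in front of the long rail.
- jar: Bystander: loose white jar with a black cap, 44 mm diameter, 42 mm high, standing beyond the long rail. Origin: centre of its underside.
- spool: Bystander: loose grey spool, 58 mm diameter, 46 mm high, standing beyond the long rail. Origin: centre of its underside.
- meter: Bystander: loose orange multimeter lying face up, 170 (x) x 85 (y) x 44 mm high with its dial, to the left of the short arm. Origin: centre of its underside.
Not all that is in view belongs to the job. What is shaped like the holder but turquoise is not meant.

How it is judged:
By the outcome, as a careful person would: the job done as asked, in the order asked, and still so for the second after the job is handed in, with the robot touching nothing.
It also fails if it takes over 58 s, if anything falls off the work surface, if the arm or the gripper's body presses on something with over 40 N, if the wrist force passes 120 N, or if a joint passes its speed limit or range.

ROBOT

A 7-joint arm with a two-finger parallel gripper is mounted at the origin on the work surface. World frame = base frame: x ahead of the robot, y to its left, z up, the work surface at z = 0. Lengths are in m, angles in rad, forces in N, time in s.
With the tool pointing down it reaches from about 0.4 to 0.85 m from the base axis. Payload 10.4 kg.
Tool frame: the origin (TCP) lies midway between the tips of the shut fingers; the grasp point (between the pads) lies r.grip_point_offset behind it (r.grip_point_offset is the distance from the TCP to the grasp point, in m); z points along the fingers, y is the line along which they close (so a half turn about z gives the same grasp; the last joint's range is limited). The gripper opens to 87 mm and grips with 3 to 60 N. Pads are 19 mm wide; open, the fingers measure 117 mm over their backs; the gripper's body (75 mm by 190 mm) begins 51 mm behind the grasp point.
Start: joints at [1.13, 0.332, -0.065, 1.46, 0.022, 1.35, -0.088], TCP at [0.254, -0.571, 0.223] pointing down, gripper open.
Joint ranges: [-2.6, 2.6], [-0.5, 2.12], [-1.47, 1.34], [0.16, 2.42], [-1.27, 4.41], [0.06, 2.06], [-2.6, 2.6]. Speed limits (rad/s): [2.22, 2.22, 2.79, 2.79, 3.14, 3.14, 3.14].

INTERFACE

Orientations are given as a unit quaternion [x, y, z, w].
In Python, from bench import r gives the robot as it stands.
- The arm moves only by the tool play_rows, never from a script. Its arguments are lists of equal length, an entry for each row: "claw": the closure, from 0 (fully open) to 1 (shut); "delta_pos": the shift along the tool's x, y, z scaled (see below), a list of three; "delta_rot": the turn, a rotation vector about the tool's x, y, z scaled (see below), a list of three. A call has 1 to 8 rows; each row shifts and turns the commanded pose from where the row before left it, along the tool's axes as they then stand; what a row does not reach is not made up. The controller multiplies each number of a shift by 200 mm and each number of a turn by pi rad. A row lasts 1/10 s, in which the tool goes at most 50 mm and 8.59 degrees, less where a joint would pass 70% of its speed; a pose out of reach is approached as far as the arm can. A call with a number of a shift or a turn outside -1 to 1 is refused whole. A call with a gripper value outside its range is refused whole. The fingers move at their own pace and stop on an object; "squeeze" is the grip in N (left out, the last holds). Time passes only in rows, so rows that do not move let the fingers close. It gives the time, the measured TCP pose, the force, the opening and the grip force at its end, in the units of the state.
- r.read_state(): the state, without advancing time (a new reading comes with each control period).
- r.camera(name): name is "scene" or "top" or "wrist"; returns a dict with "pixels" (384x512x3 uint8, red, green, blue), "camera_matrix" (3x3 intrinsics, pixels), "cam_to_world" (4x4, takes a point from camera to world coordinates); the wrist camera has in their place "hand_eye" (4x4, takes a point from camera to tool coordinates, whose origin is the TCP and whose axes are the flange's). Camera axes: x right, y up, looking along -z (the intrinsics and any distortion apply to the point x, -y, -z); pixel columns grow to the right and rows downward; lengths in m; the calibration is good to about 2 mm. A picture is of the moment at which its call begins: read the wrist's pose just before it. There is no depth.
- r.close_job(): hands the job in; it is judged then, once.
The state is a dict: "time": time; "joint_positions": joint angles; "joint_vel": joint speeds; "joint_torque": joint torques, N m; "ee_pos": TCP position; "eef_rot": TCP orientation; "ft_force": force on the tool from outside, world axes, zero at the start; "torque": the same for the moment, N m; "width": finger opening in m; "grip_force": force on a finger pad.
Only numpy, scipy, OpenCV 4.12 (cv2) and the standard library are available. Lean on these libraries where they do the work, as an engineer would, in place of code of your own. Each camera call takes 0.05 s, during which the arm holds its last target. There are 200 camera calls.

## Working session

There is one attempt and no reset: what is moved stays moved. The work goes in short steps, Python scripts to look and compute and a tool call to move; the robot and the scene stay as the last step left them, time stands still between calls to the robot, and variables do not carry over. Pictures are saved under pics/ and viewed, at most 10 in all, crops included, and the job is handed in when it is done.

Besides the shell and the picture viewer there is one more tool, called after "Request:" as name(argument=value, ...), one argument or row to a line, values as JSON. play_rows: Moves the arm, as the interface text tells. Shifts and turns lie within -1 to 1; 1 stands for 200 mm of shift or pi rad of turn. Its arguments: {"type":"object","properties":{"claw":{"type":"array"},"delta_pos":{"type":"array"},"delta_rot":{"type":"array"},"squeeze":{"type":"number"}},"required":["claw","delta_pos","delta_rot"]}

```bash
mkdir -p pics
python3 - <<'E'
from bench import r
import cv2,numpy as np
np.set_printoptions(precision=4,suppress=True)
s=r.read_state();print(s)
for n in("top","scene"):
    c=r.camera(n);cv2.imwrite(f"pics/{n}0.png",cv2.resize(c["pixels"][:,:,::-1],(800,600),interpolation=cv2.INTER_CUBIC));print(n,c["camera_matrix"],c["cam_to_world"],[k for k in c])
E
```

```text
{'time': 0.0, 'joint_positions': array([ 1.1304,  0.3329, -0.0647,  1.4609,  0.0216,  1.3499, -0.0885]), 'joint_vel': array([ 0.0013,  0.0003,  0.001 ,  0.0001, -0.001 ,  0.0006, -0.0007]), 'joint_torque': array([ -0.0008, -62.3247,   0.0243, -38.9892,  -0.0614,   0.0395,
         0.0001]), 'ee_pos': array([ 0.2534, -0.5709,  0.2217]), 'eef_rot': array([ 0.9783,  0.2074, -0.0002, -0.0007]), 'ft_force': array([ 0.844 , -0.8997,  0.7153]), 'torque': array([-0.0009,  0.0412, -0.0098]), 'grip_force': 0.0, 'width': 0.08713301779788968}
top [[367.883    0.     255.7302]
 [  0.     367.883  189.1417]
 [  0.       0.       1.    ]] [[ 0.0087  0.9952 -0.0972  0.5708]
 [-1.      0.0084 -0.0028  0.0123]
 [-0.002   0.0972  0.9953  0.8789]
 [ 0.      0.      0.      1.    ]] ['pixels', 'camera_matrix', 'cam_to_world']
scene [[490.0219   0.     254.8255]
 [  0.     490.0219 191.9764]
 [  0.       0.       1.    ]] [[ 0.0495 -0.6751  0.7361  1.3867]
 [ 0.9986  0.047  -0.024  -0.0011]
 [-0.0184  0.7362  0.6765  0.722 ]
 [ 0.      0.      0.      1.    ]] ['pixels', 'camera_matrix', 'cam_to_world']
```

View pics/top0.png

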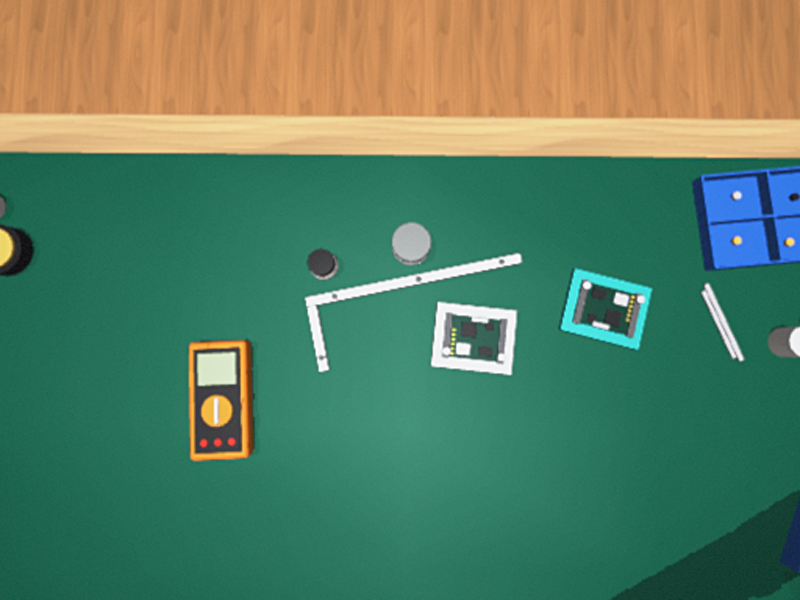

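View pics/scene0.png

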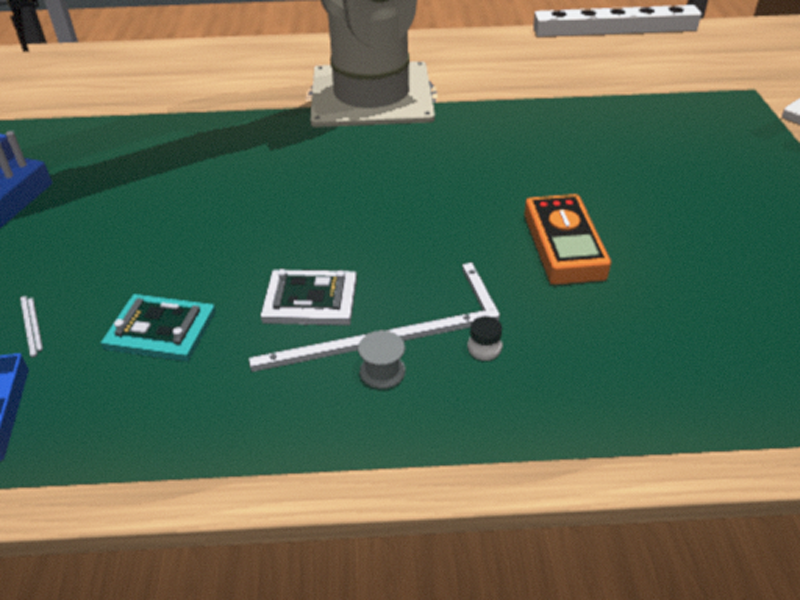

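The top view shows two candidates: a bare aluminium (white) holder at view pixel (475,338) and a turquoise one at (607,308). The aluminium one, in front of the long rail, fits the description. The stop's corner is near (310,303), the spool at (411,243), the jar at (321,264) and the meter at (220,400). I'll confirm in an enlarged crop.

```bash
cat > h.py <<'E'
import cv2,numpy as np
from bench import r
np.set_printoptions(precision=4,suppress=True)
def crop(name,out,x0,y0,w,h,k):
    c=r.camera(name);cv2.imwrite(out,cv2.resize(c["pixels"][y0:y0+h,x0:x0+w,::-1],None,fx=k,fy=k,interpolation=cv2.INTER_CUBIC));return c
def toworld(c,uv,z):
    K,T=c["camera_matrix"],c["cam_to_world"];o=[]
    for (u,v) in uv:
        d=np.linalg.inv(K)@[u,v,1];d=T[:3,:3]@(d*[1,-1,-1]);p=T[:3,3]+d*(z-T[2,3])/d[2];o.append(p)
    return np.array(o)
def blobs(c,x0,y0,w,h,z,thr=150):
    # bright regions; returns minAreaRect-free corner polygon via mask hull
    g=c["pixels"][y0:y0+h,x0:x0+w].min(2);m=(g>thr).astype('uint8')
    n,l,s,ce=cv2.connectedComponentsWithStats(m)
    return [(s[i],cv2.minAreaRect(np.argwhere(l==i)[:,::-1].astype('float32')+[x0,y0]) ) for i in range(1,n) if s[i][4]>60]
E
python3 - <<'E'
from h import *
crop("top","pics/crop1.png",190,155,155,90,5)
E
```

```text
(no output)
```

View pics/crop1.png

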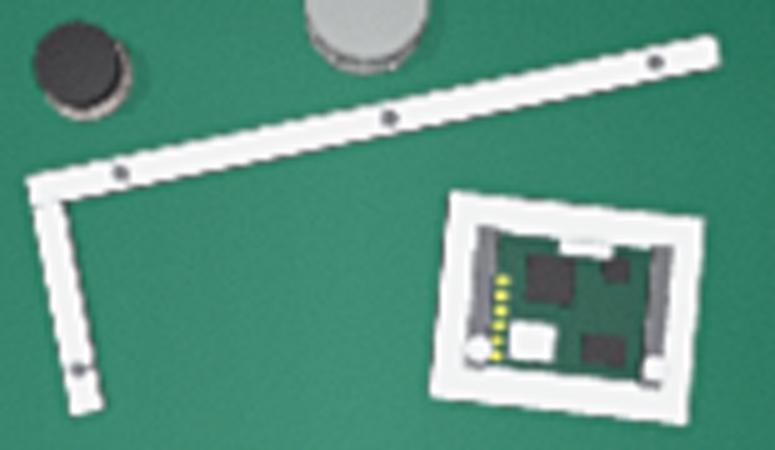

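The crop confirms the aluminium holder (green board, dark jaws). Its plate corners are at crop (452,191), (704,218), (687,424) and (431,397). The stop's inside corner is at about (65,202), with the rail's inner end at (720,66) and the arm's inner end at (104,406).

```bash
cat >> h.py <<'E'
def stopfit(P):  # corner, rail end, arm end -> origin, angle
    e=P[0]-P[1]; f=P[0]-P[2]  # rail +y dir ; arm +x dir
    ay=np.arctan2(-e[0],e[1]); ax=np.arctan2(f[1],f[0]); return ay,ax
E
python3 - <<'E'
from h import *
c=r.camera("top")
f=lambda L,z,x0=190,y0=155,k=5:toworld(c,[(x0+(a+.5)/k-.5,y0+(b+.5)/k-.5) for a,b in L],z)
H=f([(452,191),(704,218),(687,424),(431,397)],.014)
print("H",H[:,:2],"ctr",H.mean(0),[np.linalg.norm(H[i]-H[i-1]) for i in range(4)])
d=(H[0]+H[3]-H[1]-H[2]);print("yaw from y edges",np.arctan2(-d[0],d[1])); d=H[0]+H[1]-H[2]-H[3];print("yaw x",np.arctan2(d[1],d[0]))
S=f([(65,202),(720,66),(104,406)],.012);print("S",S[:,:2],np.linalg.norm(S[0]-S[1]),np.linalg.norm(S[0]-S[2]),stopfit(S))
a=stopfit(S)[0];R=np.array([[np.cos(a),-np.sin(a)],[np.sin(a),np.cos(a)]])
print("H ctr in stop",(H.mean(0)-S[0])[:2]@R)
print("corners in stop",(H-S[0])[:,:2]@R)
print("B",r.read_state()["eef_rot"])
# jar/spool
E
```

```text
H [[ 0.6471 -0.0426]
 [ 0.6354 -0.1613]
 [ 0.5391 -0.1523]
 [ 0.5505 -0.033 ]] ctr [ 0.593  -0.0973  0.014 ] [np.float64(0.09709185552880745), np.float64(0.11931395946053873), np.float64(0.09673002622677049), np.float64(0.1198822823601856)]
yaw from y edges -0.09721264202246961
yaw x -0.09595008783544609
S [[ 0.6405  0.1403]
 [ 0.7081 -0.1701]
 [ 0.545   0.1199]] 0.31768351556916063 0.09773699222766537 (np.float64(0.2143976202686613), np.float64(0.21053712440630776))
H ctr in stop [-0.097 -0.222]
corners in stop [[-0.0325 -0.1801]
 [-0.0692 -0.2936]
 [-0.1614 -0.2643]
 [-0.1248 -0.1502]]
B [ 0.9783  0.2074 -0.0001 -0.0004]
```

```bash
cat >> h.py <<'E'
from scipy.spatial.transform import Rotation as Ro
A=0.2135;C=np.array([.6405,.1403,0]);RS=Ro.from_euler('z',A)
def st(goal=None,yaw=0):
    s=r.read_state();q=Ro.from_quat(s["eef_rot"]);p=RS.inv().apply(s["ee_pos"]-C)
    T=RS*Ro.from_euler('z',yaw)*Ro.from_euler('x',np.pi)
    print("t",round(s["time"],2),"tcp_stop_mm",p*1e3,"F_stop",RS.inv().apply(s["ft_force"]),"w",s["width"]*1e3,"j",s["joint_positions"])
    print("rot needed tool (units of pi)",(q.inv()*T).as_rotvec()/np.pi)
    if goal is not None: print("shift after that rot, units of 200mm",T.inv().apply(RS.apply(np.array(goal)/1e3-p))/.2)
E
python3 - <<'E'
from h import *
print(r.grip_point_offset);st([-190,-215,80])
E
```

```text
0.0187
t 0.2 tcp_stop_mm [-528.9166 -613.1649  222.0427] F_stop [-0.1678 -0.5297  0.2955] w 86.86613613216099 j [ 1.1304  0.3327 -0.0647  1.4606  0.0216  1.3499 -0.0885]
rot needed tool (units of pi) [-0.0003  0.      0.065 ]
shift after that rot, units of 200mm [ 1.6946 -1.9908  0.7102]
```

Request:
play_rows(
  claw=[0.3,0.3,0.3,0.3,0.3,0.3,0.3,0.3],
  delta_pos=[
    [0,0,0],
    [0,0,0],
    [0.1,-0.12,0],
    [0.14,-0.16,0],
    [0.14,-0.165,0],
    [0.14,-0.165,0],
    [0.14,-0.165,0],
    [0.14,-0.165,0],
  ],
  delta_rot=[
    [0,0,0.033],
    [0,0,0.032],
    [0,0,0],
    [0,0,0],
    [0,0,0],
    [0,0,0],
    [0,0,0],
    [0,0,0],
  ],
)

```text
time: 1.0
ee_pos: [0.3706, -0.3519, 0.2226]
eef_rot: [0.994, 0.107, -0.0, 0.0]
ft_force: [1.5, -0.3, -0.4]
width: 0.0607
grip_force: 0.0
```

Request:
play_rows(
  claw=[0.3,0.3,0.3,0.3,0.3,0.3,0.3,0.3],
  delta_pos=[
    [0.14,-0.165,0],
    [0.14,-0.165,0],
    [0.14,-0.165,0],
    [0.14,-0.165,0.1],
    [0.14,-0.165,0.2],
    [0.13,-0.16,0.2],
    [0.06,-0.06,0.1],
    [0,0,0],
  ],
  delta_rot=[
    [0,0,0],
    [0,0,0],
    [0,0,0],
    [0,0,0],
    [0,0,0],
    [0,0,0],
    [0,0,0],
    [0,0,0],
  ],
)

```text
time: 1.8
ee_pos: [0.4934, -0.119, 0.111]
eef_rot: [0.994, 0.109, -0.002, -0.001]
ft_force: [-0.2, -0.9, 0.1]
width: 0.0608
grip_force: 0.0
```

Run:
```python
from h import *
st([-190,-215,7])
```

```text
t 1.8 tcp_stop_mm [-198.7072 -222.2072  110.9603] F_stop [-0.4004 -0.801   0.1232] w 60.820896738965246 j [ 0.5483  0.2068 -0.4405  1.8794  0.0972  1.0813 -1.2829]
rot needed tool (units of pi) [-0.001   0.0012  0.0015]
shift after that rot, units of 200mm [ 0.0435 -0.036   0.5198]
```

Request:
play_rows(
  claw=[0.3,0.3,0.3,0.3,0.3,0.3],
  delta_pos=[
    [0.02,-0.018,0.1],
    [0.02,-0.018,0.17],
    [0,0,0.15],
    [0,0,0.08],
    [0,0,0.015],
    [0,0,0],
  ],
  delta_rot=[
    [0,0,0.0015],
    [0,0,0],
    [0,0,0],
    [0,0,0],
    [0,0,0],
    [0,0,0],
  ],
)

```text
time: 2.4
ee_pos: [0.5007, -0.1143, 0.0114]
eef_rot: [0.995, 0.104, 0.0, 0.0]
ft_force: [-0.3, 0.2, 0.3]
width: 0.061
grip_force: 0.0
```

Run:
```python
from h import *
st([-175,-215,7])
crop("top","pics/crop2.png",190,155,155,100,5)
```

```text
t 2.4 tcp_stop_mm [-190.5567 -219.2478   11.4447] F_stop [-0.2644  0.23    0.295 ] w 60.97940068462127 j [ 0.5053  0.3542 -0.42    1.9446  0.1851  0.8796 -1.373 ]
rot needed tool (units of pi) [ 0.0001 -0.     -0.0018]
shift after that rot, units of 200mm [ 0.0778 -0.0212  0.0222]
```

View pics/crop2.png

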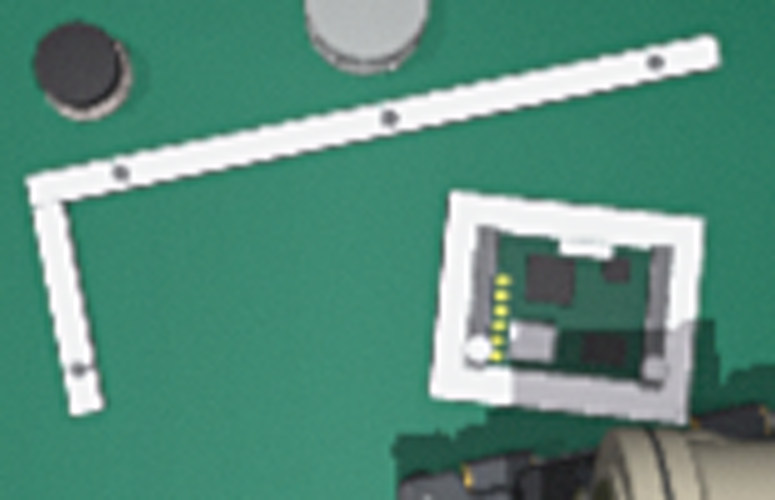

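The holder has not moved, and the fingertips stand clear in front of its near edge (crop about (560,420)). Starting the first push toward the rail.

Request:
play_rows(
  claw=[0.3,0.3,0.3,0.3,0.3,0.3,0.3,0.3],
  delta_pos=[
    [0.02,-0.01,0.018],
    [0.03,-0.01,0],
    [0.03,0,0],
    [0.03,0,0],
    [0.03,0,0],
    [0.03,0,0],
    [0.03,0,0],
    [0.03,0,0],
  ],
  delta_rot=[
    [0,0,-0.002],
    [0,0,0],
    [0,0,0],
    [0,0,0],
    [0,0,0],
    [0,0,0],
    [0,0,0],
    [0,0,0],
  ],
)

```text
time: 3.25
ee_pos: [0.5451, -0.0998, 0.0071]
eef_rot: [0.994, 0.107, -0.0, 0.0]
ft_force: [-2.3, -1.2, 0.8]
width: 0.0607
grip_force: 1.0
```

Run:
```python
from h import *
st([-115,-215,7])
```

```text
t 3.25 tcp_stop_mm [-144.152  -214.4706    7.1073] F_stop [-2.4448 -0.6485  0.8309] w 60.727997284998054 j [ 0.4477  0.4365 -0.4135  1.8421  0.2175  0.9076 -1.4219]
rot needed tool (units of pi) [0.     0.0001 0.0005]
shift after that rot, units of 200mm [0.1458 0.0026 0.0005]
```

Request:
play_rows(
  claw=[0.3,0.3,0.3,0.3,0.3,0.3,0.3,0.3],
  delta_pos=[
    [0.03,0,0],
    [0.03,0,0],
    [0.03,0,0],
    [0.025,0,0],
    [0.02,0,0],
    [0.01,0,0],
    [0,0,0],
    [0,0,0],
  ],
  delta_rot=[
    [0,0,0],
    [0,0,0],
    [0,0,0],
    [0,0,0],
    [0,0,0],
    [0,0,0],
    [0,0,0],
    [0,0,0],
  ],
)

```text
time: 4.05
ee_pos: [0.5733, -0.0932, 0.0073]
eef_rot: [0.994, 0.108, 0.0, -0.0]
ft_force: [0.5, -0.1, -0.3]
width: 0.061
grip_force: 0.0
```

Run:
```python
from h import *
st([-105.5,-215,7])
crop("top","pics/crop3.png",190,155,155,100,5)
```

```text
t 4.05 tcp_stop_mm [-115.1529 -214.0018    7.3254] F_stop [ 0.5173 -0.1656 -0.3301] w 61.02511218059285 j [ 0.417   0.484  -0.4078  1.7719  0.2315  0.9324 -1.443 ]
rot needed tool (units of pi) [-0.     -0.0002  0.0007]
shift after that rot, units of 200mm [0.0483 0.005  0.0016]
```

View pics/crop3.png

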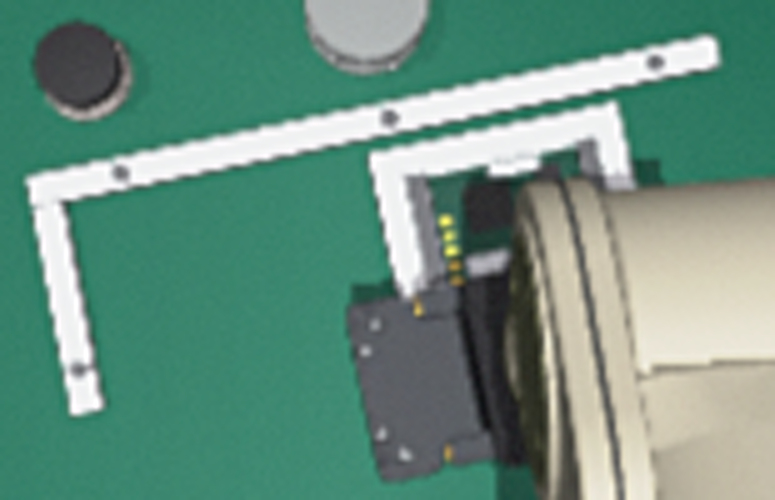

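The plate is now square to the rail with a gap of about 7 mm: its far corners are at crop (372,153) and (612,103). I'll close the gap gently.

Request:
play_rows(
  claw=[0.3,0.3,0.3,0.3,0.3,0.3],
  delta_pos=[
    [0.015,0,0],
    [0.012,0,0],
    [0.008,0,0],
    [0.005,0,0],
    [0.005,0,0],
    [0,0,0],
  ],
  delta_rot=[
    [0,0,0.0005],
    [0,0,0],
    [0,0,0],
    [0,0,0],
    [0,0,0],
    [0,0,0],
  ],
)

```text
time: 4.7
ee_pos: [0.5818, -0.0917, 0.0072]
eef_rot: [0.994, 0.107, -0.0, 0.0]
ft_force: [-3.1, -0.3, 3.3]
width: 0.0609
grip_force: 1.9
```

Run:
```python
from h import *
st([-105.5,-215,7])
```

```text
t 4.7 tcp_stop_mm [-106.5368 -214.3017    7.1736] F_stop [-3.1078  0.3706  3.2729] w 60.896729659050635 j [ 0.4073  0.4993 -0.405   1.7492  0.2358  0.9414 -1.4505]
rot needed tool (units of pi) [0.     0.0001 0.    ]
shift after that rot, units of 200mm [0.0052 0.0035 0.0009]
```

Request:
play_rows(
  claw=[0.3,0.3,0.3],
  delta_pos=[
    [0.006,0,0],
    [0.004,0,0],
    [0,0,0],
  ],
  delta_rot=[
    [0,0,0],
    [0,0,0],
    [0,0,0],
  ],
)

```text
time: 5.0
ee_pos: [0.5819, -0.0917, 0.0069]
eef_rot: [0.994, 0.106, -0.002, 0.0]
ft_force: [-12.0, -0.4, 9.1]
width: 0.0607
grip_force: 6.0
```

Run:
```python
from h import *
st([-105.5,-215,7])
```

```text
t 5.0 tcp_stop_mm [-106.4054 -214.3461    6.9281] F_stop [-11.8281   2.1449   9.1146] w 60.67263853089443 j [ 0.4055  0.5021 -0.4042  1.7454  0.2366  0.9461 -1.4517]
rot needed tool (units of pi) [-0.      0.0013 -0.0001]
shift after that rot, units of 200mm [ 0.0045  0.0033 -0.0004]
```

Rail contact is made: 12 N with the motion stalled. Next I retreat, rise, go round to the right side and turn the hand 90°.

Request:
play_rows(
  claw=[0.54,0.54,0.54,0.54,0.54,0.54,0.54,0.54],
  delta_pos=[
    [-0.1,0,0],
    [-0.1,0,0],
    [0,0,-0.15],
    [0,0,-0.2],
    [0,0.13,0],
    [0.1,0.13,0],
    [0.2,0.13,0],
    [0.19,0,0],
  ],
  delta_rot=[
    [0,0,0],
    [0,0,0],
    [0,0,0],
    [0,0,0],
    [0,0,0],
    [0,0,0],
    [0,0,0],
    [0,0,0],
  ],
)

```text
time: 5.8
ee_pos: [0.6587, -0.1607, 0.0774]
eef_rot: [0.995, 0.103, 0.001, 0.002]
ft_force: [0.5, -1.7, -0.1]
width: 0.04
grip_force: 0.0
```

Request:
play_rows(
  claw=[0.54,0.54,0.54,0.54,0.54,0.54,0.54,0.54],
  delta_pos=[
    [0,0,0],
    [0,0,0],
    [0,0,0],
    [0,0,0],
    [0,0,0],
    [0,0,0],
    [0,0,0],
    [0,0,0],
  ],
  delta_rot=[
    [0,0,0.045],
    [0,0,0.045],
    [0,0,0.045],
    [0,0,0.045],
    [0,0,0.045],
    [0,0,0.045],
    [0,0,0.045],
    [0,0,0.045],
  ],
)

```text
time: 6.6
ee_pos: [0.6577, -0.1549, 0.0772]
eef_rot: [0.895, -0.445, 0.001, -0.0]
ft_force: [-0.5, -0.2, 0.1]
width: 0.04
grip_force: 0.0
```

Run:
```python
from h import *
st([-48,-292,30],-np.pi/2)
```

```text
t 6.6 tcp_stop_mm [ -45.7156 -292.1163   77.222 ] F_stop [-0.5091 -0.0768  0.0714] w 39.9890583749814 j [ 0.2866  0.552  -0.1701  1.4677  0.098   1.1286 -2.3941]
rot needed tool (units of pi) [-0.0005 -0.0002  0.1383]
shift after that rot, units of 200mm [-0.0006  0.0114  0.2361]
```

Joint 7 is nearing its range, so I'll turn the other way.

Request:
play_rows(
  claw=[0.54,0.54,0.54,0.54,0.54,0.54,0.54,0.54],
  delta_pos=[
    [0,0,0],
    [0,0,0],
    [0,0,0],
    [0,0,0],
    [0,0,0],
    [0,0,0],
    [0,0,0],
    [0,0,0],
  ],
  delta_rot=[
    [0,0,-0.045],
    [0,0,-0.045],
    [0,0,-0.045],
    [0,0,-0.045],
    [0,0,-0.045],
    [0,0,-0.045],
    [0,0,-0.045],
    [0,0,-0.045],
  ],
)

```text
time: 7.4
ee_pos: [0.6577, -0.1549, 0.0773]
eef_rot: [0.994, 0.11, 0.001, -0.0]
ft_force: [0.5, 0.7, -0.6]
width: 0.04
grip_force: 0.0
```

Request:
play_rows(
  claw=[0.54,0.54,0.54,0.54,0.54,0.54,0.54,0.54],
  delta_pos=[
    [0,0,0],
    [0,0,0],
    [0,0,0],
    [0,0,0],
    [0,0,0],
    [0,0,0],
    [0,0,0],
    [0,0,0],
  ],
  delta_rot=[
    [0,0,-0.045],
    [0,0,-0.045],
    [0,0,-0.045],
    [0,0,-0.045],
    [0,0,-0.045],
    [0,0,-0.045],
    [0,0,-0.045],
    [0,0,-0.045],
  ],
)

```text
time: 8.2
ee_pos: [0.6577, -0.1549, 0.0773]
eef_rot: [0.781, 0.625, 0.001, 0.0]
ft_force: [0.1, -0.4, 0.8]
width: 0.0397
grip_force: 0.0
```

Request:
play_rows(
  claw=[0.54,0.54,0.54,0.54],
  delta_pos=[
    [0,0,0],
    [0,0,0],
    [0,0,0],
    [0,0,0],
  ],
  delta_rot=[
    [0,0,-0.045],
    [0,0,-0.045],
    [0,0,-0.045],
    [0,0,0],
  ],
)

```text
time: 8.6
ee_pos: [0.6575, -0.1551, 0.0772]
eef_rot: [0.633, 0.774, 0.001, 0.0]
ft_force: [0.1, 0.3, 0.2]
width: 0.04
grip_force: 0.0
```

Run:
```python
from h import *
st([-48,-292,7],np.pi/2)
crop("top","pics/crop4.png",190,155,155,100,5)
```

```text
t 8.6 tcp_stop_mm [ -45.9513 -292.3166   77.1645] F_stop [0.1754 0.2949 0.2124] w 40.02643379389558 j [ 0.6325  0.6442 -0.6743  1.4454  0.414   1.1954  0.1045]
rot needed tool (units of pi) [ 0.0004 -0.0001 -0.0043]
shift after that rot, units of 200mm [ 0.0016 -0.0102  0.3508]
```

View pics/crop4.png

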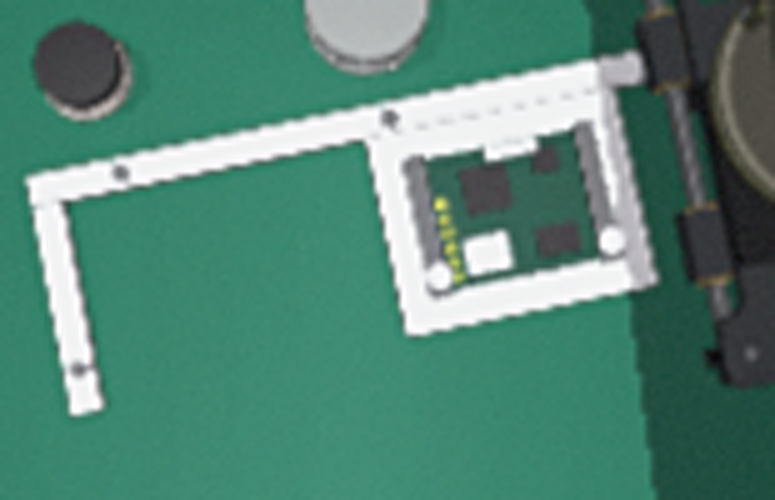

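The plate lies flush along the rail. Its near corners are at crop (410,334) and (658,282), and the fingers are to its right at about (690,130). Descending and pushing along the rail.

Request:
play_rows(
  claw=[0.54,0.54,0.54,0.54,0.54],
  delta_pos=[
    [0,-0.01,0.1],
    [0,0,0.15],
    [0,0,0.08],
    [0,0,0.02],
    [0,0,0],
  ],
  delta_rot=[
    [0,0,-0.0043],
    [0,0,0],
    [0,0,0],
    [0,0,0],
    [0,0,0],
  ],
)

```text
time: 9.15
ee_pos: [0.6551, -0.1554, 0.0072]
eef_rot: [0.629, 0.777, 0.0, -0.0]
ft_force: [-0.2, -0.1, -0.0]
width: 0.0402
grip_force: 0.0
```

Request:
play_rows(
  claw=[0.54,0.54,0.54,0.54,0.54,0.54,0.54,0.54],
  delta_pos=[
    [0.02,0,0],
    [0.03,0,0],
    [0.03,0,0],
    [0.03,0,0],
    [0.03,0,0],
    [0.03,0,0],
    [0.03,0,0],
    [0.03,0,0],
  ],
  delta_rot=[
    [0,0,0],
    [0,0,0],
    [0,0,0],
    [0,0,0],
    [0,0,0],
    [0,0,0],
    [0,0,0],
    [0,0,0],
  ],
)

```text
time: 9.95
ee_pos: [0.6453, -0.1102, 0.0072]
eef_rot: [0.629, 0.778, -0.0, 0.0]
ft_force: [1.0, -3.3, 2.2]
width: 0.0398
grip_force: 1.8
```

Run:
```python
from h import *
st([-48,-130,7],np.pi/2)
```

```text
t 9.95 tcp_stop_mm [ -48.3831 -245.8337    7.2405] F_stop [ 0.2461 -3.4436  2.1571] w 39.81499594144921 j [ 0.5762  0.6842 -0.6586  1.5517  0.4584  1.0645  0.0124]
rot needed tool (units of pi) [ 0.      0.0001 -0.0007]
shift after that rot, units of 200mm [0.5792 0.0019 0.0012]
```

Request:
play_rows(
  claw=[0.54,0.54,0.54,0.54,0.54,0.54,0.54,0.54],
  delta_pos=[
    [0.03,0,0],
    [0.03,0,0],
    [0.03,0,0],
    [0.03,0,0],
    [0.03,0,0],
    [0.03,0,0],
    [0.03,0,0],
    [0.03,0,0],
  ],
  delta_rot=[
    [0,0,0],
    [0,0,0],
    [0,0,0],
    [0,0,0],
    [0,0,0],
    [0,0,0],
    [0,0,0],
    [0,0,0],
  ],
)

```text
time: 10.75
ee_pos: [0.6352, -0.0632, 0.0072]
eef_rot: [0.629, 0.778, -0.0, 0.0]
ft_force: [0.8, -3.4, 2.8]
width: 0.0403
grip_force: 1.8
```

Request:
play_rows(
  claw=[0.54,0.54,0.54,0.54,0.54,0.54,0.54,0.54],
  delta_pos=[
    [0.03,0,0],
    [0.03,0,0],
    [0.03,0,0],
    [0.03,0,0],
    [0.03,0,0],
    [0.03,0,0],
    [0.02,0,0],
    [0,0,0],
  ],
  delta_rot=[
    [0,0,0],
    [0,0,0],
    [0,0,0],
    [0,0,0],
    [0,0,0],
    [0,0,0],
    [0,0,0],
    [0,0,0],
  ],
)

```text
time: 11.55
ee_pos: [0.6266, -0.0231, 0.0071]
eef_rot: [0.628, 0.778, 0.0, -0.0]
ft_force: [0.4, 0.1, 0.0]
width: 0.0401
grip_force: 0.0
```

Run:
```python
from h import *
st([-48,-130,7],np.pi/2)
crop("top","pics/crop5.png",185,155,155,100,5)
```

```text
t 11.55 tcp_stop_mm [ -48.2482 -156.7707    7.0853] F_stop [ 0.4183 -0.0373  0.0487] w 40.10340127399964 j [ 0.481   0.6407 -0.6849  1.6308  0.454   1.0355 -0.1302]
rot needed tool (units of pi) [-0.0001 -0.0003 -0.0003]
shift after that rot, units of 200mm [0.1339 0.0012 0.0004]
```

View pics/crop5.png

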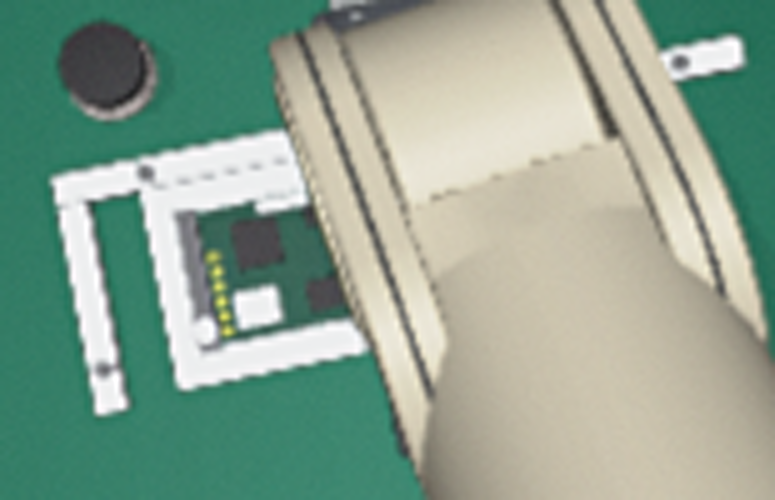

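The plate is square against the rail, with its left edge at crop (145,190) about 26 mm short of the arm at (90,202). Continuing gently.

Request:
play_rows(
  claw=[0.54,0.54,0.54,0.54,0.54,0.54,0.54,0.54],
  delta_pos=[
    [0.025,0,0],
    [0.025,0,0],
    [0.025,0,0],
    [0.02,0,0],
    [0.012,0,0],
    [0.008,0,0],
    [0.006,0,0],
    [0,0,0],
  ],
  delta_rot=[
    [0,0,0],
    [0,0,0],
    [0,0,0],
    [0,0,0],
    [0,0,0],
    [0,0,0],
    [0,0,0],
    [0,0,0],
  ],
)

```text
time: 12.4
ee_pos: [0.6218, -0.0007, 0.0072]
eef_rot: [0.629, 0.778, 0.0, -0.0]
ft_force: [-1.1, -0.5, -0.3]
width: 0.0398
grip_force: 0.2
```

Request:
play_rows(
  claw=[0.54,0.54,0.54,0.54],
  delta_pos=[
    [0.006,0,0],
    [0.005,0,0],
    [0.005,0,0],
    [0,0,0],
  ],
  delta_rot=[
    [0,0,0],
    [0,0,0],
    [0,0,0],
    [0,0,0],
  ],
)

```text
time: 12.8
ee_pos: [0.6212, 0.0023, 0.0072]
eef_rot: [0.629, 0.778, 0.0, 0.0]
ft_force: [0.6, -1.0, -0.4]
width: 0.04
grip_force: 0.8
```

Run:
```python
from h import *
st([-48,-130,7],np.pi/2)
```

```text
t 12.8 tcp_stop_mm [ -48.0931 -130.8249    7.2197] F_stop [ 0.3367 -1.1062 -0.4366] w 40.011789366278755 j [ 0.4484  0.6311 -0.6913  1.6476  0.4546  1.0295 -0.1758]
rot needed tool (units of pi) [ 0.      0.     -0.0007]
shift after that rot, units of 200mm [0.0041 0.0005 0.0011]
```

Request:
play_rows(
  claw=[0.54,0.54,0.54,0.54],
  delta_pos=[
    [0.005,0,0],
    [0.005,0,0],
    [0.004,0,0],
    [0,0,0],
  ],
  delta_rot=[
    [0,0,0],
    [0,0,0],
    [0,0,0],
    [0,0,0],
  ],
)

```text
time: 13.2
ee_pos: [0.6213, 0.0025, 0.0073]
eef_rot: [0.629, 0.777, -0.001, 0.001]
ft_force: [3.9, -8.0, -1.2]
width: 0.0404
grip_force: 4.2
```

Run:
```python
from h import *
st([-48,-130,7],np.pi/2)
```

```text
t 13.2 tcp_stop_mm [ -47.9902 -130.6377    7.2885] F_stop [ 2.1532 -8.6783 -1.1517] w 40.35905078395975 j [ 0.4458  0.6301 -0.69    1.6484  0.4566  1.029  -0.1805]
rot needed tool (units of pi) [ 0.0002  0.001  -0.0012]
shift after that rot, units of 200mm [ 0.0032 -0.      0.0014]
```

The plate is seated against the arm (8.7 N, stalled). I'll go round to the near edge to re-seat it on the rail.

Request:
play_rows(
  claw=[0.54,0.54,0.54,0.54,0.54,0.54,0.54,0.54],
  delta_pos=[
    [-0.1,0,0],
    [-0.05,0,0],
    [0,0,-0.17],
    [0,0,-0.2],
    [0,-0.15,0],
    [0,-0.2,0],
    [0,-0.1,0],
    [0.1,0,0],
  ],
  delta_rot=[
    [0,0,0],
    [0,0,0],
    [0,0,0],
    [0,0,0],
    [0,0,0],
    [0,0,0],
    [0,0,0],
    [0,0,0],
  ],
)

```text
time: 14.0
ee_pos: [0.5326, -0.027, 0.0809]
eef_rot: [0.631, 0.776, -0.001, 0.0]
ft_force: [1.1, -0.0, 0.6]
width: 0.0399
grip_force: 0.0
```

Request:
play_rows(
  claw=[0.54,0.54,0.54,0.54,0.54,0.54,0.54,0.54],
  delta_pos=[
    [0.2,0,0],
    [0.2,0,0],
    [0,0,0],
    [0,0,0],
    [0,0,0],
    [0,0,0],
    [0,0,0],
    [0,0,0],
  ],
  delta_rot=[
    [0,0,0],
    [0,0,0],
    [0,0,0.045],
    [0,0,0.045],
    [0,0,0.045],
    [0,0,0.045],
    [0,0,0.045],
    [0,0,0.045],
  ],
)

```text
time: 14.8
ee_pos: [0.5178, 0.0551, 0.0813]
eef_rot: [0.894, 0.448, 0.0, -0.0]
ft_force: [-0.6, -0.2, -0.4]
width: 0.04
grip_force: 0.0
```

Request:
play_rows(
  claw=[0.54,0.54,0.54,0.54,0.54,0.54,0.54],
  delta_pos=[
    [0,0,0],
    [0,0,0],
    [0,0,0],
    [0,0,0],
    [0,0,0],
    [0,0,0],
    [0,0,0],
  ],
  delta_rot=[
    [0,0,0.045],
    [0,0,0.045],
    [0,0,0.045],
    [0,0,0.045],
    [0,0,0.045],
    [0,0,0.005],
    [0,0,0],
  ],
)

```text
time: 15.5
ee_pos: [0.5178, 0.0549, 0.0812]
eef_rot: [0.994, 0.107, 0.0, -0.0]
ft_force: [0.1, -0.1, -0.0]
width: 0.04
grip_force: 0.0
```

Run:
```python
from h import *
st([-125,-62,7])
```

```text
t 15.5 tcp_stop_mm [-137.9861  -57.4331   81.2102] F_stop [ 0.0433 -0.0827 -0.0072] w 39.95869729330206 j [ 0.32    0.2903 -0.5806  1.872   0.1838  1.0323 -1.6919]
rot needed tool (units of pi) [-0.     -0.      0.0005]
shift after that rot, units of 200mm [0.0649 0.0228 0.3711]
```

Request:
play_rows(
  claw=[0.54,0.54,0.54,0.54,0.54],
  delta_pos=[
    [0,0.02,0.1],
    [0,0,0.15],
    [0,0,0.1],
    [0,0,0.02],
    [0,0,0],
  ],
  delta_rot=[
    [0,0,0],
    [0,0,0],
    [0,0,0],
    [0,0,0],
    [0,0,0],
  ],
)

```text
time: 16.0
ee_pos: [0.5184, 0.0508, 0.007]
eef_rot: [0.994, 0.107, -0.0, -0.0]
ft_force: [0.7, -0.2, 0.7]
width: 0.04
grip_force: 0.0
```

Request:
play_rows(
  claw=[0.54,0.54,0.54,0.54,0.54,0.54,0.54,0.54],
  delta_pos=[
    [0.04,0,0],
    [0.04,0,0],
    [0.03,0,0],
    [0.02,0,0],
    [0.01,0,0],
    [0.008,0,0],
    [0.006,0,0],
    [0,0,0],
  ],
  delta_rot=[
    [0,0,0],
    [0,0,0],
    [0,0,0],
    [0,0,0],
    [0,0,0],
    [0,0,0],
    [0,0,0],
    [0,0,0],
  ],
)

```text
time: 16.8
ee_pos: [0.5488, 0.0571, 0.0072]
eef_rot: [0.994, 0.106, -0.0, 0.0]
ft_force: [-0.1, -0.5, -0.0]
width: 0.0401
grip_force: 0.0
```

Run:
```python
from h import *
st([-106,-62,7])
```

```text
t 16.8 tcp_stop_mm [-107.227   -61.9223    7.1662] F_stop [-0.2531 -0.4691 -0.0411] w 40.12904207627047 j [ 0.2625  0.4547 -0.5332  1.8431  0.2845  0.9199 -1.7598]
rot needed tool (units of pi) [ 0.      0.     -0.0007]
shift after that rot, units of 200mm [0.0061 0.0004 0.0008]
```

Request:
play_rows(
  claw=[0.54,0.54,0.54,0.54],
  delta_pos=[
    [0.006,0,0],
    [0.005,0,0],
    [0.003,0,0],
    [0,0,0],
  ],
  delta_rot=[
    [0,0,0],
    [0,0,0],
    [0,0,0],
    [0,0,0],
  ],
)

```text
time: 17.2
ee_pos: [0.5498, 0.0572, 0.0068]
eef_rot: [0.994, 0.105, -0.002, 0.0]
ft_force: [-7.9, -2.0, 6.6]
width: 0.0398
grip_force: 4.3
```

Run:
```python
from h import *
st([-106,-62,7])
```

```text
t 17.2 tcp_stop_mm [-106.2476  -61.9492    6.8437] F_stop [-8.1168 -0.33    6.5695] w 39.77408392667557 j [ 0.2601  0.4594 -0.532   1.8372  0.2859  0.9255 -1.7607]
rot needed tool (units of pi) [ 0.0001  0.0013 -0.0007]
shift after that rot, units of 200mm [ 0.0012  0.0003 -0.0008]
```

Seated on the rail at the same x as before (-106.2 mm). I'll retreat clear and check.

Request:
play_rows(
  claw=[0.54,0.54,0.54,0.54,0.54,0.54,0.54,0.54],
  delta_pos=[
    [-0.05,0,0],
    [-0.1,0,0],
    [-0.15,0,0],
    [-0.05,0,-0.15],
    [0,0,-0.2],
    [0,0.2,-0.2],
    [0,0.2,-0.1],
    [0,0.2,0],
  ],
  delta_rot=[
    [0,0,0],
    [0,0,0],
    [0,0,0],
    [0,0,0],
    [0,0,0],
    [0,0,0],
    [0,0,0],
    [0,0,0],
  ],
)

```text
time: 18.0
ee_pos: [0.5093, -0.0713, 0.1362]
eef_rot: [0.994, 0.106, 0.003, 0.001]
ft_force: [0.9, -0.1, -1.4]
width: 0.04
grip_force: 0.0
```

Request:
play_rows(
  claw=[0.54,0.54,0.54,0.54,0.54,0.54],
  delta_pos=[
    [0,0.2,0],
    [0,0.2,0],
    [0,0.2,0],
    [0,0.1,0],
    [0,0,0],
    [0,0,0],
  ],
  delta_rot=[
    [0,0,0],
    [0,0,0],
    [0,0,0],
    [0,0,0],
    [0,0,0],
    [0,0,0],
  ],
)

```text
time: 18.6
ee_pos: [0.5366, -0.2056, 0.1324]
eef_rot: [0.994, 0.106, 0.0, -0.0]
ft_force: [-0.1, -0.6, -0.3]
width: 0.0396
grip_force: 0.0
```

Run:
```python
from h import *
st()
crop("top","pics/crop6.png",185,155,100,75,8)
```

```text
t 18.6 tcp_stop_mm [-174.7862 -316.0226  132.4254] F_stop [-0.2175 -0.5888 -0.2718] w 39.63681158527928 j [ 0.6431  0.3218 -0.425   1.6921  0.142   1.1585 -1.1787]
rot needed tool (units of pi) [-0.0002 -0.0001 -0.0005]
```

View pics/crop6.png

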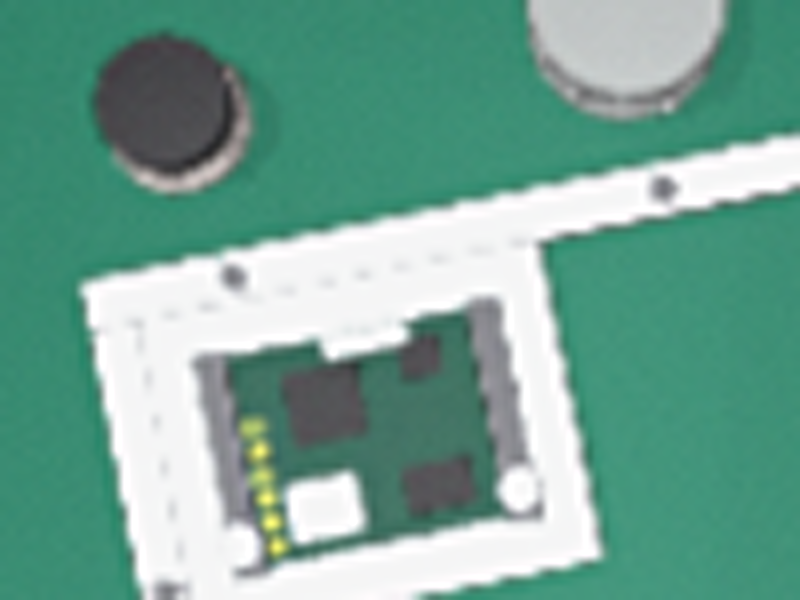

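The plate is home: a thin, even seam runs along the rail from (140,320) to (530,240) and along the arm from (140,325) to (182,545). The jar and spool are unmoved and the hand is clear. Handing in.

```bash
python3 -c "
from bench import r
print(r.close_job())"
```

```text
the job is handed in; nothing more can be done
None
```

The holder is pushed home and square in the corner of the stop, touching both the rail and the short arm; the hand is clear, the jar and spool are unmoved, the meter was never approached (though not re-checked at the end), and the job was handed in at about 19 s.

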